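Seat the lamp head on the stall lantern

ROBOT

A 6-joint arm with a two-finger parallel gripper is mounted at the origin on the work surface. World frame = base frame: x ahead of the robot, y to its left, z up, the work surface at z = 0. Lengths are in m, angles in rad, forces in N, time in s.
With the tool pointing down it reaches from about 0.325 to 1 m from the base axis. Payload 5.1 kg.
Tool frame: the origin (TCP) lies at the very end of the fingers, on their centre line; the grasp point (between the pads) lies 19 mm behind it (grip_depth is the x of the grasp point in the tool frame, in m); x points along the fingers, z is the direction in which the jaws open and shut, and the axes are right-handed (so a half turn about x gives the same grasp; the last joint's range is limited). The gripper opens to 85 mm and grips with 20 to 120 N. Pads are 22 mm wide; open, the fingers measure 114 mm over their backs; the gripper's body (76 mm by 85 mm) begins 54 mm behind the grasp point. The pads swing forward as they close: fully open they stand 13 mm farther back than shut.
Start: joints at [-1.382, 0.124, 1.65, -0, 1.367, -0.083], TCP at [0.174, -0.626, 0.231] pointing down, gripper open.
Joint ranges: [-2.61, 2.61], [-1.02, 2.33], [0.03, 2.71], [-1.35, 4.49], [0.32, 2.68], [-2.91, 2.91]. Speed limits (rad/s): [2.57, 2.57, 3.14, 3.14, 3.14, 3.14].

INTERFACE

Orientations are given as a rotation vector (axis times angle).
In Python, from workcell import * gives the robot as it stands. The module is installed in compiled form; this text tells all that it offers.
- The arm moves only by the tool servo_tool, never from a script. Its argument "deltas" is a list of rows, each an object of numbers: "gripper": the gripper command: -1 is fully open, 1 is shut, values between are in proportion; "dx", "dy", "dz": the shift along the world's x, y, z in cm; "ax", "ay", "az": the turn, a rotation vector about the world's x, y, z in rad. In form: [{"gripper": .., "dx": .., "dy": .., "dz": .., "ax": .., "ay": .., "az": ..}, ...]. A call has 1 to 12 rows; each row shifts and turns the pose as measured when the row begins; what a row does not reach is not made up. A row lasts 1/10 s, in which the tool goes at most 50 mm and 8.59 degrees, less where a joint would pass 70% of its speed; a pose out of reach is approached as far as the arm can. A call is refused whole if a number of a shift passes 5 or a number of a turn 0.15, either way. A call with a gripper value outside its range is refused whole. The fingers move at their own pace and stop on an object; "force" is the grip in N (left out, the last holds). Time passes only in rows, so rows that do not move let the fingers close. It gives the time, the measured TCP pose, the force and the opening at its end, in the units of the state.
- get_state(): the state, without advancing time (a new reading comes with each control period).
- snapshot(name): name is "side" or "top" or "wrist"; returns the picture (480x640x3 uint8, red, green, blue); there is no depth.
- get_calibration(name): a dict with "mtx" (3x3 intrinsics, pixels), "rvec" (rotation vector, rad) and "tvec" (3), from world to camera coordinates, as OpenCV has them; the wrist camera has in their place "T_tool_cam" (4x4, takes a point from camera to tool coordinates, whose origin is the TCP and whose axes are the tool frame's). Camera axes: x right, y down, z forward; pixel columns grow to the right and rows downward; lengths in m; the calibration is good to about 2 mm. A picture is of the moment at which its call begins: read the wrist's pose just before it. get_calibration takes no time and is no camera call.
- sign_off(): hands the job in, once; it reports no verdict.
The state is a dict: "clock": time; "qpos": joint angles; "qd": joint speeds; "joint_efforts": joint torques, N m; "ee_pos": TCP position; "ee_rot": TCP orientation; "wrist_force": force on the tool from outside, world axes, zero at the start; "torque": the same for the moment, N m; "finger_gap": finger opening in m.
Only numpy, scipy, OpenCV 4.12 (cv2) and the standard library are available. Lean on these libraries where they do the work, as an engineer would, in place of code of your own. Each camera call takes 0.05 s, during which the arm holds its last target. There are 200 camera calls.

TASK

The brass lamp head of the stall lantern has been set on loosely and sits too high: turn its knurled collar clockwise (seen from above) until the hidden keyways inside drop over the pins, then push it straight down against the spring until it is fully home on the green base. Finish while still holding it pushed home, so that a colleague can fix it from below; do not let go or ease off. Leave the jam jars standing where they are.

Things in the scene. Friction and masses are not known exactly. Their poses are not given: they have to be found in the camera images.
- collar: Loose lamp head, 140 to 260 g: upright knurled brass collar, 61 mm across the knurl (59 over the faces gripped), 52 mm high, with a low white lens dome on top (60 mm in all). Grip its sides at any yaw. Origin: centre of its lower rim, z up its axis; its x axis points at no keyway. Starts upright, resting on hidden pins, rim 18 mm above the base (origin z = 0.053).
- grip (a point): Point on the collar's axis, 34 mm above its lower rim, at the middle of the knurled band (8 to 42 mm): a good height for the grip. At the start z = 0.087; with the collar fully home z = 0.069.
- keyways (a point): On the collar's axis, 12 mm above its rim. Here, out of sight, begin three keyways 120 degrees apart. They meet the pins after a clockwise turn (yaw decreasing) of 17 to 80 degrees, unknown, good within about 5 degrees either side. Then the collar can sink 18 mm: 10 free, 8 against the spring. Held in a gripper it sinks only if lowered, so feel after each small turn.
- mount (a point): Centre of the flat top of the lantern's fixed base (z = 0.035, axis up), where the collar's lower rim rests when fully home. The base is a green round drum 100 mm across, 35 mm high. From it rises a steel spigot 30 mm across, 42 mm high, with three pins 120 degrees apart, their tops 30 mm above the drum, hidden in the collar. The collar's bore has 1 mm of play on the spigot.
- spring_ring (a joint): Travel of the dark steel spring ring round the spigot, under the collar, in m: 0 = up (as at the start), 0.008 = pressed down by a collar that is fully home (stop at 0.009). It pushes up with 4 N at first and 9 N at home, more than the collar's weight: a collar let go rises again by 8 mm.
- jar_red: Bystander: jar of red jam with a red lid, 60 mm across, 80 mm high, 300 g, loose on the table. Origin: centre of its underside, z up.
- jar_gold: Bystander: jar of golden jelly with a brass-coloured lid, same size, loose on the table. Origin: centre of its underside, z up.
- jar_plum: Bystander: jar of dark plum jam with a white lid, same size, loose on the table. Origin: centre of its underside, z up.
Not all that is in view belongs to the job. Of the things that look like the part that bears mount, the smaller one is meant.

How it is judged:
On the way:
1. the collar has dropped over the pins: upright on the spigot, its rim less than 14 mm above the base (height (world z) of collar below 0.049 m and horizontal distance between collar and mount below 0.004 m and angle between collar's own z axis and vertical below 0.12 rad), for 0.2 s.
At the end, for the whole second after the job is handed in: The collar is held fully home by the robot: its rim within 3 mm of the base top, centred within 4 mm, upright within 0.08 rad, the spring ring pressed down more than 5.5 mm, the robot pressing or gripping the collar with more than 2 N, and the collar still (height (world z) of collar below 0.038 m and horizontal distance between collar and mount below 0.004 m and angle between collar's own z axis and vertical below 0.08 rad and value of joint spring_ring above 0.0055 m and contact force between any of the fingers, the arm and collar above 2 N and linear speed of collar below 0.02 m/s); the arm keeps its last pose, push and grip.
It fails at once if a jam jar is shifted more than 30 mm or tipped (distance of any of jar_red, jar_gold, jar_plum from where it was at the start of the episode above 0.03 m or angle between any of jar_red, jar_gold, jar_plum's own z axis and vertical above 0.35 rad).
It also fails if it takes over 48 s, if anything falls off the work surface, if the arm or the gripper's body presses on something with over 40 N, if the wrist force passes 120 N, or if a joint passes its speed limit or range.

## Working session

There is one attempt and no reset: what is moved stays moved. The work goes in short steps, Python scripts to look and compute and a tool call to move; the robot and the scene stay as the last step left them, time stands still between calls to the robot, and variables do not carry over. Pictures are saved under pics/ and viewed, about 8 in all and at most 12, crops included, and the job is handed in when it is done.

Besides the shell and the picture viewer there is one more tool, called after "Call:" by a JSON object that holds its "fn" and its "kwargs". servo_tool: Moves the arm, as the interface text tells. Its arguments: {"type":"object","properties":{"deltas":{"type":"array","items":{"type":"object","properties":{"gripper":{"type":"number"},"dx":{"type":"number"},"dy":{"type":"number"},"dz":{"type":"number"},"ax":{"type":"number"},"ay":{"type":"number"},"az":{"type":"number"}}}},"force":{"type":"number"}},"required":["deltas"]}

```bash
mkdir -p pics
cat > h.py <<'E'
from workcell import *
import numpy as np, cv2
def cam(n):
    c=get_calibration(n)
    if 'rvec' in c:
        R=cv2.Rodrigues(np.array(c['rvec'],float))[0];t=np.array(c['tvec'],float).ravel()
        return np.array(c['mtx']),R.T,-R.T@t
    s=get_state();Rt=cv2.Rodrigues(np.array(s['ee_rot'],float))[0];T=np.array(c['T_tool_cam'])
    return np.array(c['mtx']),Rt@T[:3,:3],np.array(s['ee_pos'])+Rt@T[:3,3]
def ray(C,u,v):
    K,R,o=C; return o,R@np.linalg.solve(K,[u,v,1.])
def plane(C,u,v,z):
    o,d=ray(C,u,v); return o+d*(z-o[2])/d[2]
def two(C1,p1,C2,p2):
    o1,d1=ray(C1,*p1);o2,d2=ray(C2,*p2)
    s=np.linalg.lstsq(np.c_[d1,-d2],o2-o1,rcond=None)[0]
    a,b=o1+d1*s[0],o2+d2*s[1]; return (a+b)/2,np.linalg.norm(a-b)
def proj(C,P):
    K,R,o=C; q=K@(R.T@(np.array(P)-o)); return q[:2]/q[2]
E
python3 - <<'E'
from h import *
print(get_state())
for n in('top','side','wrist'):
    C=cam(n);print(n,C[2],C[1][:,2]);cv2.imwrite(f'pics/{n}0.png',snapshot(n)[:,:,::-1])
E
```

```text
{'clock': 0.0, 'qpos': array([-1.38159101e+00,  1.24526840e-01,  1.65169227e+00, -2.75305083e-06,
        1.36749230e+00, -8.25921926e-02]), 'qd': array([ 1.32396044e-03, -1.17924566e-04, -4.57420344e-05,  1.88389408e-05,
        1.02361516e-03, -1.00824444e-03]), 'joint_efforts': array([-3.69206409e-04, -4.23612499e+01, -3.65450013e+01, -1.01777362e-04,
        7.05679107e-03, -1.77871721e-05]), 'ee_pos': array([ 0.17436097, -0.6255372 ,  0.23002815]), 'ee_rot': array([ 1.00809093,  1.32722143, -1.00573638]), 'wrist_force': array([0.01661633, 0.75335616, 0.4552341 ]), 'torque': array([-0.04608876,  0.00193817,  0.00604326]), 'finger_gap': 0.08549246158319282}
top [0.46355498 0.08280523 0.92557424] [ 0.11338193 -0.02117824 -0.99332574]
side [ 0.30297574 -0.45814282  0.78642506] [ 0.27295053  0.5923622  -0.75802706]
wrist [ 0.24029495 -0.60689993  0.37281254] [-0.26132893 -0.07130811 -0.96261225]
```

View pics/top0.png

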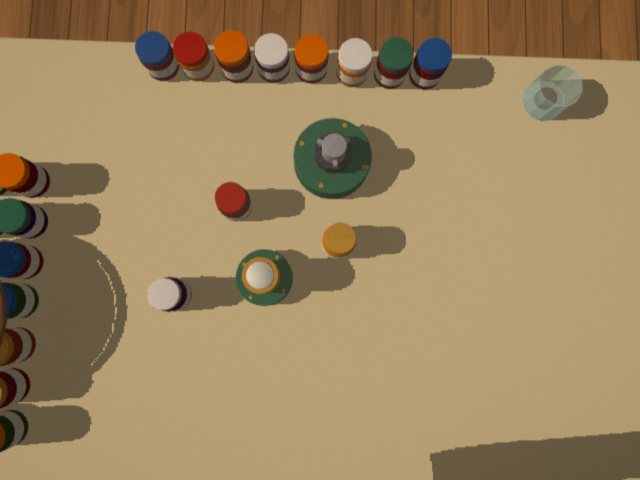

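View pics/side0.png

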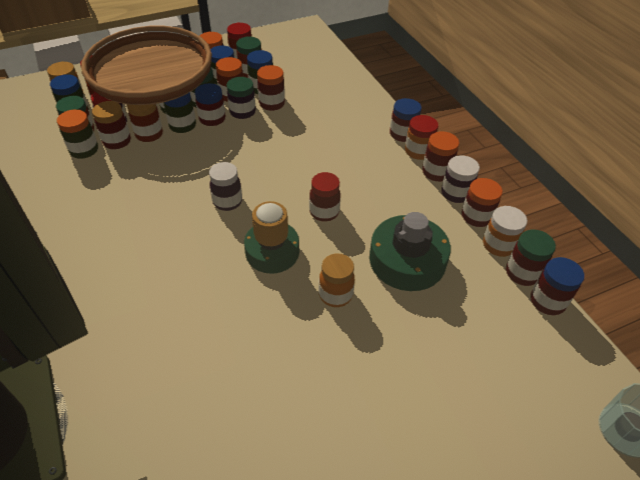

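Top view: the collar with its white dome on the smaller drum is at (260,275), and at (270,222) in the side view. Lookalikes are the larger drum with a bare grey spigot, top (332,157), and the gold jar, top (339,240). I choose the small drum with the collar at top (260,275). Bystander jars in the top view: red (232,200), gold (339,240), plum (166,294).

Run:
```python
from h import *
def comp(img,m,seed):
    n,l,s,c=cv2.connectedComponentsWithStats(m.astype(np.uint8))
    k=min([i for i in range(1,n) if s[i,4]>60],key=lambda i:np.hypot(*(c[i]-seed)))
    return l==k,c[k],s[k]
P={}
for n,sd in(('top',(260,275)),('side',(270,212))):
    im=cv2.imread(f'pics/{n}0.png');hsv=cv2.cvtColor(im,cv2.COLOR_BGR2HSV);H,S,V=cv2.split(hsv)
    x,y=sd;print(n,'dome',hsv[y,x],'table',hsv[y+100,x])
    m=(S<60)&(V>120);q,c,s=comp(im,m,sd);P[n]=c;print('dome',c,s)
    g=(H>60)&(H<100)&(S>80)&(V>20);q,c,s=comp(im,g,(sd[0],sd[1]+(2 if n=='top' else 35)));print('drum',c,s)
    pts=cv2.findNonZero(q.astype(np.uint8));print(cv2.minEnclosingCircle(cv2.convexHull(pts)))
    b=(H>8)&(H<22)&(S>140)&(V>80);q,c,s=comp(im,b,sd);print('brass',c,s,cv2.minEnclosingCircle(cv2.findNonZero(q.astype(np.uint8))))
    x0,y0=sd[0]-60,sd[1]-50;cr=im[y0:y0+110,x0:x0+130];cv2.imwrite(f'pics/c_{n}.png',cv2.resize(cr,None,fx=3,fy=3,interpolation=2))
T,Sd=cam('top'),cam('side')
print('dome xyz',two(T,P['top'],Sd,P['side']))
for nm,p in dict(red=(232,200),gold=(339,240),plum=(166,294)).items():print(nm,plane(T,*p,.08))
a,b=cv2.imread('pics/c_top.png'),cv2.imread('pics/c_side.png');cv2.imwrite('pics/c.png',np.hstack([a,b]))
```

```text
top dome [ 19  47 186] table [ 19  92 185]
dome [259.59001783 274.91087344] [247 262  26  27 561]
drum [256.39655172 292.53940887] [236 266  49  38 406]
((261.5, 280.0), 26.500099182128906)
brass [261.30217391 275.50869565] [242 257  38  37 460] ((259.5, 274.5), 20.11228370666504)
side dome [ 22  45 164] table [ 20  87 172]
dome [268.89142857 212.01428571] [257 203  25  19 350]
drum [391.62830482 255.49144635] [372 231  51  44 643]
((398.0, 253.5), 30.923391342163086)
brass [268.95020747 216.4439834 ] [252 202  35  25 241] ((269.0714416503906, 214.92857360839844), 17.180130004882812)
dome xyz (array([0.50403464, 0.15982215, 0.10618228]), np.float64(0.003102126464033699))
red [0.63247573 0.21325064 0.08      ]
gold [0.56921402 0.0303869  0.08      ]
plum [0.47130512 0.31501479 0.08      ]
```

View pics/c.png

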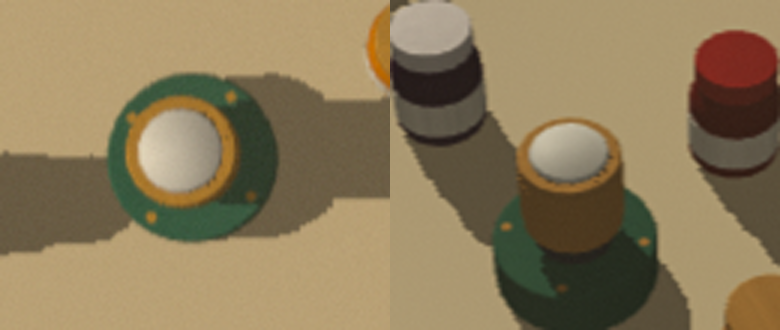

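Confirmed: the crop shows the collar on the small drum at about (0.504, 0.160), dome at about 0.106 m (rays 3 mm apart). I'm moving over it, yawing as I go so the wrist has room for the clockwise turn.

Call:
{"fn": "servo_tool", "kwargs": {"deltas": [{"gripper": -1,"dx": 1.8,"dy": 4.3,"az": 0.1},{"gripper": -1,"dx": 1.8,"dy": 4.3,"az": 0.1},{"gripper": -1,"dx": 1.8,"dy": 4.3,"az": 0.1},{"gripper": -1,"dx": 1.8,"dy": 4.3,"az": 0.1},{"gripper": -1,"dx": 1.8,"dy": 4.3,"az": 0.1},{"gripper": -1,"dx": 1.8,"dy": 4.3,"az": 0.1},{"gripper": -1,"dx": 1.8,"dy": 4.3,"az": 0.1},{"gripper": -1,"dx": 1.8,"dy": 4.3,"az": 0.1},{"gripper": -1,"dx": 1.8,"dy": 4.3,"az": 0.1},{"gripper": -1,"dx": 1.8,"dy": 4.3,"az": 0.1},{"gripper": -1,"dx": 1.8,"dy": 4.3,"az": 0.1},{"gripper": -1,"dx": 1.8,"dy": 4.3,"az": 0.1}], "force": 50}}

```text
$.deltas[0]: bad value
```

Call:
{"fn": "servo_tool", "kwargs": {"deltas": [{"gripper": -1,"dx": 1.8,"dy": 4.3,"dz": 0,"ax": 0,"ay": 0,"az": 0.1},{"gripper": -1,"dx": 1.8,"dy": 4.3,"dz": 0,"ax": 0,"ay": 0,"az": 0.1},{"gripper": -1,"dx": 1.8,"dy": 4.3,"dz": 0,"ax": 0,"ay": 0,"az": 0.1},{"gripper": -1,"dx": 1.8,"dy": 4.3,"dz": 0,"ax": 0,"ay": 0,"az": 0.1},{"gripper": -1,"dx": 1.8,"dy": 4.3,"dz": 0,"ax": 0,"ay": 0,"az": 0.1},{"gripper": -1,"dx": 1.8,"dy": 4.3,"dz": 0,"ax": 0,"ay": 0,"az": 0.1},{"gripper": -1,"dx": 1.8,"dy": 4.3,"dz": 0,"ax": 0,"ay": 0,"az": 0.1},{"gripper": -1,"dx": 1.8,"dy": 4.3,"dz": 0,"ax": 0,"ay": 0,"az": 0.1},{"gripper": -1,"dx": 1.8,"dy": 4.3,"dz": 0,"ax": 0,"ay": 0,"az": 0.1},{"gripper": -1,"dx": 1.8,"dy": 4.3,"dz": 0,"ax": 0,"ay": 0,"az": 0.1},{"gripper": -1,"dx": 1.8,"dy": 4.3,"dz": 0,"ax": 0,"ay": 0,"az": 0.1},{"gripper": -1,"dx": 1.8,"dy": 4.3,"dz": 0,"ax": 0,"ay": 0,"az": 0.1}], "force": 50}}

```text
clock: 1.35
ee_pos: [0.3903, -0.0923, 0.2244]
ee_rot: [0.051, 1.574, -0.048]
wrist_force: [1.6, -1.0, 0.2]
finger_gap: 0.0854
```

Call:
{"fn": "servo_tool", "kwargs": {"deltas": [{"gripper": -1,"dx": 1.9,"dy": 4.2,"dz": 0,"ax": 0,"ay": 0,"az": 0.1},{"gripper": -1,"dx": 1.9,"dy": 4.2,"dz": 0,"ax": 0,"ay": 0,"az": 0.1},{"gripper": -1,"dx": 1.9,"dy": 4.2,"dz": 0,"ax": 0,"ay": 0,"az": 0.1},{"gripper": -1,"dx": 1.9,"dy": 4.2,"dz": 0,"ax": 0,"ay": 0,"az": 0.1},{"gripper": -1,"dx": 1.9,"dy": 4.0,"dz": 0,"ax": 0,"ay": 0,"az": 0.1},{"gripper": -1,"dx": 1.0,"dy": 2.0,"dz": 0,"ax": 0,"ay": 0,"az": 0.1},{"gripper": -1,"dx": 0,"dy": 0,"dz": 0,"ax": 0,"ay": 0,"az": 0},{"gripper": -1,"dx": 0,"dy": 0,"dz": 0,"ax": 0,"ay": 0,"az": 0}]}}

```text
clock: 2.15
ee_pos: [0.4966, 0.1518, 0.2228]
ee_rot: [-0.449, 1.528, 0.449]
wrist_force: [0.0, 0.5, 0.1]
finger_gap: 0.0852
```

Run:
```python
from h import *
s=get_state();print(s['qpos'],s['ee_pos'],cv2.Rodrigues(s['ee_rot'])[0])
W=cam('wrist');im=snapshot('wrist')[:,:,::-1].copy();np.savez('w1',K=W[0],R=W[1],o=W[2])
print('pred dome px',proj(W,[.504,.16,.109]),W[2])
cv2.imwrite('pics/w1.png',im)
```

```text
[ 1.93299538e-01 -1.61355640e-01  1.94576382e+00 -3.47835188e-05
  1.36089609e+00 -3.79348658e-01] [0.49655972 0.15180604 0.22281738] [[-3.63595308e-03 -5.41863375e-01  8.40458722e-01]
 [-7.46380248e-04  8.40465513e-01  5.41864525e-01]
 [-9.99993111e-01  1.34289220e-03 -3.46032930e-03]]
pred dome px [332.46745194 226.10792702] [0.45959481 0.21015755 0.36553149]
```

View pics/w1.png

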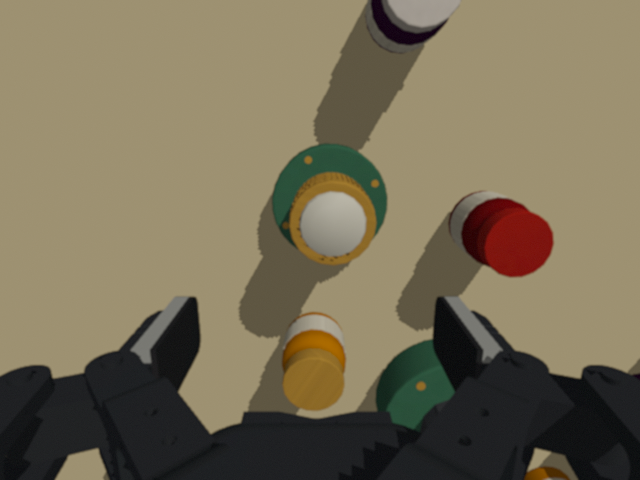

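The wrist view shows the dome at (333,223), against a predicted (332,226), so the estimate holds. I'll refine from two views.

Run:
```python
from h import *
d=np.load('w1.npz');W=(d['K'],d['R'],d['o'])
im=cv2.imread('pics/w1.png');H,S,V=cv2.split(cv2.cvtColor(im,cv2.COLOR_BGR2HSV))
m=((S<60)&(V>100)).astype(np.uint8)[150:290,270:400]
n,l,s,c=cv2.connectedComponentsWithStats(m);k=1+s[1:,4].argmax();p=c[k]+[270,150];print(p,s[k])
T=cam('top')
print(two(T,(259.6,274.9),W,p),two(cam('side'),(268.9,212),W,p))
for z in(.105,.109,.113):print(z,plane(T,259.6,274.9,z),plane(W,*p,z))
# drum top from wrist
g=((H>60)&(H<100)&(S>60)).astype(np.uint8)[100:300,230:400]
n,l,s,c=cv2.connectedComponentsWithStats(g);k=1+s[1:,4].argmax();q=cv2.minEnclosingCircle(cv2.findNonZero((l==k).astype(np.uint8)));print('drum',plane(W,q[0][0]+230,q[0][1]+100,.035),q)
```

```text
[332.57842248 223.50891508] [  30   42   66   64 3309]
(array([0.50536512, 0.15982693, 0.09874954]), np.float64(0.0012052619599761765)) (array([0.50322532, 0.16093996, 0.10545993]), np.float64(0.0008732803974968329))
0.105 [0.50560153 0.1594791  0.105     ] [0.50374334 0.16078929 0.105     ]
0.109 [0.50539657 0.15910534 0.109     ] [0.50306551 0.16154725 0.109     ]
0.113 [0.50519161 0.15873158 0.113     ] [0.50238769 0.16230521 0.113     ]
drum [0.50173549 0.16281015 0.035     ] ((98.91230773925781, 100.35374450683594), 56.797813415527344)
```

Call:
{"fn": "servo_tool", "kwargs": {"deltas": [{"gripper": -1,"dx": 0.7,"dy": 0.85,"dz": -2,"ax": 0,"ay": 0,"az": 0},{"gripper": -1,"dx": 0,"dy": 0,"dz": -3,"ax": 0,"ay": 0,"az": 0},{"gripper": -1,"dx": 0,"dy": 0,"dz": -3,"ax": 0,"ay": 0,"az": 0},{"gripper": -1,"dx": 0,"dy": 0,"dz": -2,"ax": 0,"ay": 0,"az": 0},{"gripper": -1,"dx": 0,"dy": 0,"dz": -1,"ax": 0,"ay": 0,"az": 0},{"gripper": -1,"dx": 0,"dy": 0,"dz": 0,"ax": 0,"ay": 0,"az": 0}]}}

```text
clock: 2.8
ee_pos: [0.5026, 0.1523, 0.1118]
ee_rot: [-0.436, 1.526, 0.434]
wrist_force: [0.2, -0.0, 0.4]
finger_gap: 0.0849
```

Call:
{"fn": "servo_tool", "kwargs": {"deltas": [{"gripper": -1,"dx": 0.1,"dy": 0.8,"dz": 0,"ax": 0,"ay": 0,"az": 0},{"gripper": -1,"dx": 0,"dy": 0,"dz": 0,"ax": 0,"ay": 0,"az": 0},{"gripper": -1,"dx": 0,"dy": 0,"dz": 0,"ax": 0,"ay": 0,"az": 0}]}}

```text
clock: 3.1
ee_pos: [0.5054, 0.1602, 0.1151]
ee_rot: [-0.434, 1.521, 0.431]
wrist_force: [-0.7, -1.1, 0.5]
finger_gap: 0.0856
```

Call:
{"fn": "servo_tool", "kwargs": {"deltas": [{"gripper": -1,"dx": -0.1,"dy": 0,"dz": -1.5,"ax": 0,"ay": 0,"az": 0},{"gripper": -1,"dx": 0,"dy": 0,"dz": -1.5,"ax": 0,"ay": 0,"az": 0},{"gripper": -1,"dx": 0,"dy": 0,"dz": -1,"ax": 0,"ay": 0,"az": 0},{"gripper": -1,"dx": 0,"dy": 0,"dz": -0.5,"ax": 0,"ay": 0,"az": 0},{"gripper": -1,"dx": 0,"dy": 0,"dz": 0,"ax": 0,"ay": 0,"az": 0},{"gripper": -1,"dx": 0,"dy": 0,"dz": 0,"ax": 0,"ay": 0,"az": 0}]}}

```text
clock: 3.7
ee_pos: [0.5044, 0.1605, 0.0666]
ee_rot: [-0.434, 1.52, 0.431]
wrist_force: [0.6, -0.6, -0.1]
finger_gap: 0.0857
```

Run:
```python
from h import *
s=get_state();print(s['ee_pos'],cv2.Rodrigues(s['ee_rot'])[0],s['wrist_force'])
W=cam('wrist')
a=snapshot('side')[150:310,190:390,::-1];b=snapshot('wrist')[:,:,::-1]
cv2.imwrite('pics/g1.png',np.hstack([cv2.resize(a,(400,320)),cv2.resize(b,(400,320))]))
```

```text
[0.50435211 0.16051124 0.06664515] [[ 7.02058379e-03 -5.25145147e-01  8.50983716e-01]
 [-7.85217513e-05  8.51004397e-01  5.25158557e-01]
 [-9.99975352e-01 -3.75374039e-03  5.93331236e-03]] [ 0.56444994 -0.56212534 -0.10354908]
```

View pics/g1.png

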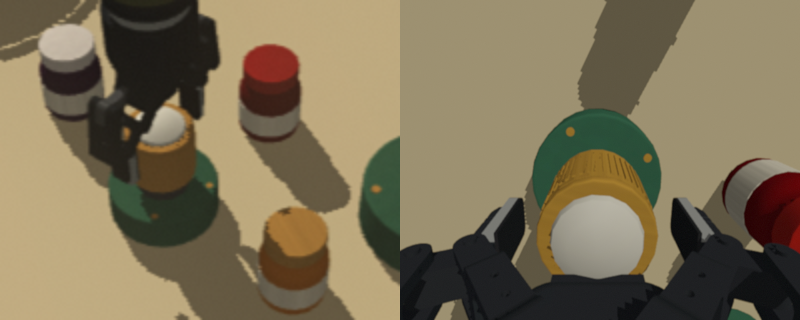

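The collar sits centred between the pads, so I close.

Call:
{"fn": "servo_tool", "kwargs": {"deltas": [{"gripper": 1,"dx": 0,"dy": 0,"dz": 0.1,"ax": 0,"ay": 0.007,"az": 0},{"gripper": 1,"dx": 0,"dy": 0,"dz": 0,"ax": 0,"ay": 0,"az": 0},{"gripper": 1,"dx": 0,"dy": 0,"dz": 0,"ax": 0,"ay": 0,"az": 0},{"gripper": 1,"dx": 0,"dy": 0,"dz": 0,"ax": 0,"ay": 0,"az": 0},{"gripper": 1,"dx": 0,"dy": 0,"dz": 0,"ax": 0,"ay": 0,"az": 0},{"gripper": 1,"dx": 0,"dy": 0,"dz": 0,"ax": 0,"ay": 0,"az": 0},{"gripper": 1,"dx": 0,"dy": 0,"dz": 0,"ax": 0,"ay": 0,"az": 0},{"gripper": 1,"dx": 0,"dy": 0,"dz": 0,"ax": 0,"ay": 0,"az": 0}], "force": 60}}

```text
clock: 4.6
ee_pos: [0.5052, 0.1607, 0.0695]
ee_rot: [-0.433, 1.525, 0.433]
wrist_force: [-0.0, -0.5, -0.2]
finger_gap: 0.058
```

Call:
{"fn": "servo_tool", "kwargs": {"deltas": [{"gripper": 1,"dx": 0,"dy": 0,"dz": 0,"ax": 0,"ay": 0,"az": -0.06},{"gripper": 1,"dx": 0,"dy": 0,"dz": 0,"ax": 0,"ay": 0,"az": -0.06},{"gripper": 1,"dx": 0,"dy": 0,"dz": 0,"ax": 0,"ay": 0,"az": -0.06},{"gripper": 1,"dx": 0,"dy": 0,"dz": 0,"ax": 0,"ay": 0,"az": -0.04},{"gripper": 1,"dx": 0,"dy": 0,"dz": 0,"ax": 0,"ay": 0,"az": 0},{"gripper": 1,"dx": 0,"dy": 0,"dz": -0.1,"ax": 0,"ay": 0,"az": 0},{"gripper": 1,"dx": 0,"dy": 0,"dz": -0.1,"ax": 0,"ay": 0,"az": 0}]}}

```text
clock: 5.3
ee_pos: [0.5054, 0.1604, 0.0694]
ee_rot: [-0.257, 1.555, 0.255]
wrist_force: [-4.3, -1.7, 7.0]
finger_gap: 0.0581
```

```bash
cat > st.py <<'E'
from h import *
s=get_state();R=cv2.Rodrigues(s['ee_rot'])[0]
print(s['clock'],s['ee_pos'].round(4),'yaw',np.degrees(np.arctan2(R[1,2],R[0,2])).round(1),'tilt',R[:2,0].round(4),'F',s['wrist_force'].round(1),'M',s['torque'].round(2),s['finger_gap'].round(4),s['qpos'].round(2))
E
python3 st.py
```

```text
Traceback (most recent call last):
  File "st.py", line 3, in <module>
    print(s['clock'],s['ee_pos'].round(4),'yaw',np.degrees(np.arctan2(R[1,2],R[0,2])).round(1),'tilt',R[:2,0].round(4),'F',s['wrist_force'].round(1),'M',s['torque'].round(2),s['finger_gap'].round(4),s['qpos'].round(2))
                                                                                                                                                                              ^^^^^^^^^^^^^^^^^^^^^
AttributeError: 'float' object has no attribute 'round'
```

Call:
{"fn": "servo_tool", "kwargs": {"deltas": [{"gripper": 1,"dx": 0,"dy": 0,"dz": 0,"ax": 0,"ay": 0,"az": -0.07},{"gripper": 1,"dx": 0,"dy": 0,"dz": -0.1,"ax": 0,"ay": 0,"az": 0},{"gripper": 1,"dx": 0,"dy": 0,"dz": -0.1,"ax": 0,"ay": 0,"az": 0},{"gripper": 1,"dx": 0,"dy": 0,"dz": 0,"ax": 0,"ay": 0,"az": -0.07},{"gripper": 1,"dx": 0,"dy": 0,"dz": -0.1,"ax": 0,"ay": 0,"az": 0},{"gripper": 1,"dx": 0,"dy": 0,"dz": -0.1,"ax": 0,"ay": 0,"az": 0}]}}

```text
clock: 5.9
ee_pos: [0.5056, 0.1605, 0.0694]
ee_rot: [-0.152, 1.567, 0.15]
wrist_force: [-5.0, -2.5, 8.3]
finger_gap: 0.0581
```

```bash
sed -i "s/s\['finger_gap'\].round(4)/s['finger_gap']/" st.py; python3 st.py
```

```text
5.9 [0.5056 0.1605 0.0694] yaw 11.0 tilt [-0.0012 -0.0015] F [-5.  -2.5  8.3] M [-0.22  0.88 -0.19] 0.05807332289790585 [ 0.21  0.02  2.05 -0.    1.07  0.02]
```

Call:
{"fn": "servo_tool", "kwargs": {"deltas": [{"gripper": 1,"dx": -0.05,"dy": -0.03,"dz": 0,"ax": 0,"ay": 0,"az": -0.07},{"gripper": 1,"dx": 0,"dy": 0,"dz": -0.1,"ax": 0,"ay": 0,"az": 0},{"gripper": 1,"dx": 0,"dy": 0,"dz": -0.1,"ax": 0,"ay": 0,"az": 0},{"gripper": 1,"dx": 0,"dy": 0,"dz": 0,"ax": 0,"ay": 0,"az": -0.07},{"gripper": 1,"dx": 0,"dy": 0,"dz": -0.1,"ax": 0,"ay": 0,"az": 0},{"gripper": 1,"dx": 0,"dy": 0,"dz": -0.1,"ax": 0,"ay": 0,"az": 0}]}}

```text
clock: 6.5
ee_pos: [0.5057, 0.1605, 0.0694]
ee_rot: [-0.054, 1.572, 0.052]
wrist_force: [-5.5, -2.0, 8.9]
finger_gap: 0.0584
```

Call:
{"fn": "servo_tool", "kwargs": {"deltas": [{"gripper": 1,"dx": 0,"dy": 0,"dz": 0,"ax": 0,"ay": 0,"az": -0.07},{"gripper": 1,"dx": 0,"dy": 0,"dz": -0.1,"ax": 0,"ay": 0,"az": 0},{"gripper": 1,"dx": 0,"dy": 0,"dz": -0.1,"ax": 0,"ay": 0,"az": 0},{"gripper": 1,"dx": 0,"dy": 0,"dz": 0,"ax": 0,"ay": 0,"az": -0.07},{"gripper": 1,"dx": 0,"dy": 0,"dz": -0.1,"ax": 0,"ay": 0,"az": 0},{"gripper": 1,"dx": 0,"dy": 0,"dz": -0.1,"ax": 0,"ay": 0,"az": 0}]}}

```text
clock: 7.1
ee_pos: [0.5058, 0.1604, 0.0694]
ee_rot: [0.039, 1.576, -0.042]
wrist_force: [-6.0, -2.0, 9.8]
finger_gap: 0.0581
```

```bash
python3 st.py
```

```text
7.1 [0.5058 0.1604 0.0694] yaw -3.0 tilt [-0.0054 -0.0019] F [-6.  -2.   9.8] M [-0.23  0.99 -0.11] 0.05808920897053106 [ 0.21  0.03  2.04 -0.    1.08  0.26]
```

Call:
{"fn": "servo_tool", "kwargs": {"deltas": [{"gripper": 1,"dx": -0.05,"dy": 0,"dz": 0,"ax": 0,"ay": -0.005,"az": -0.07},{"gripper": 1,"dx": 0,"dy": 0,"dz": -0.1,"ax": 0,"ay": 0,"az": 0},{"gripper": 1,"dx": 0,"dy": 0,"dz": -0.1,"ax": 0,"ay": 0,"az": 0},{"gripper": 1,"dx": -0.05,"dy": 0,"dz": 0,"ax": 0,"ay": 0,"az": -0.07},{"gripper": 1,"dx": 0,"dy": 0,"dz": -0.1,"ax": 0,"ay": 0,"az": 0},{"gripper": 1,"dx": 0,"dy": 0,"dz": -0.1,"ax": 0,"ay": 0,"az": 0}]}}

```text
clock: 7.7
ee_pos: [0.5057, 0.1607, 0.0694]
ee_rot: [0.131, 1.568, -0.134]
wrist_force: [-5.8, -1.3, 11.9]
finger_gap: 0.0579
```

Call:
{"fn": "servo_tool", "kwargs": {"deltas": [{"gripper": 1,"dx": 0,"dy": 0,"dz": 0,"ax": 0,"ay": -0.003,"az": -0.07},{"gripper": 1,"dx": 0,"dy": 0,"dz": -0.1,"ax": 0,"ay": 0,"az": 0},{"gripper": 1,"dx": 0,"dy": 0,"dz": -0.1,"ax": 0,"ay": 0,"az": 0},{"gripper": 1,"dx": 0,"dy": 0,"dz": 0,"ax": 0,"ay": 0,"az": -0.07},{"gripper": 1,"dx": 0,"dy": 0,"dz": -0.1,"ax": 0,"ay": 0,"az": 0},{"gripper": 1,"dx": 0,"dy": 0,"dz": -0.1,"ax": 0,"ay": 0,"az": 0}]}}

```text
clock: 8.3
ee_pos: [0.5059, 0.1605, 0.0693]
ee_rot: [0.221, 1.561, -0.225]
wrist_force: [-6.2, -1.9, 10.6]
finger_gap: 0.0584
```

```bash
python3 st.py
```

```text
8.3 [0.5059 0.1605 0.0693] yaw -16.3 tilt [-0.0024 -0.0025] F [-6.2 -1.9 10.6] M [-0.33  1.09 -0.14] 0.058412334313607595 [ 0.21  0.02  2.05 -0.    1.07  0.49]
```

Call:
{"fn": "servo_tool", "kwargs": {"deltas": [{"gripper": 1,"dx": 0,"dy": 0,"dz": 0,"ax": 0,"ay": -0.003,"az": -0.07},{"gripper": 1,"dx": 0,"dy": 0,"dz": -0.1,"ax": 0,"ay": 0,"az": 0},{"gripper": 1,"dx": 0,"dy": 0,"dz": -0.1,"ax": 0,"ay": 0,"az": 0},{"gripper": 1,"dx": 0,"dy": 0,"dz": 0,"ax": 0,"ay": 0,"az": -0.07},{"gripper": 1,"dx": 0,"dy": 0,"dz": -0.1,"ax": 0,"ay": 0,"az": 0},{"gripper": 1,"dx": 0,"dy": 0,"dz": -0.1,"ax": 0,"ay": 0,"az": 0}]}}

```text
clock: 8.9
ee_pos: [0.506, 0.1606, 0.0693]
ee_rot: [0.31, 1.551, -0.316]
wrist_force: [-5.5, -1.4, 11.8]
finger_gap: 0.0581
```

Call:
{"fn": "servo_tool", "kwargs": {"deltas": [{"gripper": 1,"dx": -0.05,"dy": 0,"dz": 0,"ax": 0,"ay": -0.003,"az": -0.07},{"gripper": 1,"dx": 0,"dy": 0,"dz": -0.1,"ax": 0,"ay": 0,"az": 0},{"gripper": 1,"dx": 0,"dy": 0,"dz": -0.1,"ax": 0,"ay": 0,"az": 0},{"gripper": 1,"dx": -0.05,"dy": 0,"dz": 0,"ax": 0,"ay": 0,"az": -0.07},{"gripper": 1,"dx": 0,"dy": 0,"dz": -0.1,"ax": 0,"ay": 0,"az": 0},{"gripper": 1,"dx": 0,"dy": 0,"dz": -0.1,"ax": 0,"ay": 0,"az": 0}]}}

```text
clock: 9.5
ee_pos: [0.5058, 0.1607, 0.0692]
ee_rot: [0.399, 1.535, -0.404]
wrist_force: [-6.5, -2.5, 12.7]
finger_gap: 0.0583
```

```bash
python3 st.py
```

```text
9.5 [0.5058 0.1607 0.0692] yaw -29.4 tilt [-0.0024 -0.0026] F [-6.5 -2.5 12.7] M [-0.43  1.15 -0.15] 0.05830688916432672 [ 0.21  0.02  2.05 -0.    1.07  0.72]
```

Call:
{"fn": "servo_tool", "kwargs": {"deltas": [{"gripper": 1,"dx": 0,"dy": 0,"dz": 0,"ax": 0,"ay": -0.003,"az": -0.07},{"gripper": 1,"dx": 0,"dy": 0,"dz": -0.1,"ax": 0,"ay": 0,"az": 0},{"gripper": 1,"dx": 0,"dy": 0,"dz": -0.1,"ax": 0,"ay": 0,"az": 0},{"gripper": 1,"dx": 0,"dy": 0,"dz": 0,"ax": 0,"ay": 0,"az": -0.07},{"gripper": 1,"dx": 0,"dy": 0,"dz": -0.1,"ax": 0,"ay": 0,"az": 0},{"gripper": 1,"dx": 0,"dy": 0,"dz": -0.1,"ax": 0,"ay": 0,"az": 0}]}}

```text
clock: 10.1
ee_pos: [0.5062, 0.1607, 0.0687]
ee_rot: [0.487, 1.516, -0.493]
wrist_force: [-5.5, -1.4, 12.6]
finger_gap: 0.058
```

```bash
python3 st.py
```

```text
10.1 [0.5062 0.1607 0.0687] yaw -35.8 tilt [-0.0027 -0.0033] F [-5.5 -1.4 12.6] M [-0.49  1.09 -0.13] 0.05798187091194771 [ 0.21  0.03  2.05 -0.    1.07  0.83]
```

Call:
{"fn": "servo_tool", "kwargs": {"deltas": [{"gripper": 1,"dx": 0,"dy": 0,"dz": -0.1,"ax": 0,"ay": 0,"az": -0.05},{"gripper": 1,"dx": 0,"dy": 0,"dz": -0.1,"ax": 0,"ay": 0,"az": 0},{"gripper": 1,"dx": 0,"dy": 0,"dz": -0.1,"ax": 0,"ay": 0,"az": 0},{"gripper": 1,"dx": 0,"dy": 0,"dz": -0.1,"ax": 0,"ay": 0,"az": 0}]}}

```text
clock: 10.5
ee_pos: [0.5066, 0.1608, 0.0682]
ee_rot: [0.509, 1.513, -0.518]
wrist_force: [-5.8, -1.2, 11.3]
finger_gap: 0.0583
```

```bash
python3 st.py
```

```text
10.5 [0.5066 0.1608 0.0682] yaw -37.6 tilt [-0.0049 -0.0041] F [-5.8 -1.2 11.3] M [-0.55  1.05 -0.17] 0.05830233906985184 [ 0.21  0.03  2.04 -0.    1.08  0.86]
```

Call:
{"fn": "servo_tool", "kwargs": {"deltas": [{"gripper": 1,"dx": -0.15,"dy": -0.03,"dz": 0.1,"ax": 0.004,"ay": -0.006,"az": 0},{"gripper": 1,"dx": -0.1,"dy": 0,"dz": 0,"ax": 0,"ay": 0,"az": -0.04},{"gripper": 1,"dx": -0.05,"dy": 0,"dz": 0,"ax": 0,"ay": 0,"az": 0},{"gripper": 1,"dx": -0.05,"dy": 0,"dz": -0.1,"ax": 0,"ay": 0,"az": 0},{"gripper": 1,"dx": -0.05,"dy": 0,"dz": -0.1,"ax": 0,"ay": 0,"az": 0}]}}

```text
clock: 11.0
ee_pos: [0.5047, 0.1606, 0.0653]
ee_rot: [0.534, 1.497, -0.527]
wrist_force: [2.9, -1.1, -0.9]
finger_gap: 0.0581
```

```bash
python3 st.py
```

```text
11.0 [0.5047 0.1606 0.0653] yaw -38.9 tilt [0.0085 0.0015] F [ 2.9 -1.1 -0.9] M [-0.28 -0.5  -0.09] 0.05808157986655919 [ 0.21  0.02  2.06 -0.    1.06  0.89]
```

It has begun to drop, with z at 0.0653 and no load. I'll straighten it, turn a touch further into the keyway and lower.

Call:
{"fn": "servo_tool", "kwargs": {"deltas": [{"gripper": 1,"dx": 0,"dy": 0,"dz": 0,"ax": -0.001,"ay": 0.008,"az": -0.04},{"gripper": 1,"dx": 0,"dy": 0,"dz": -0.15,"ax": 0,"ay": 0,"az": 0},{"gripper": 1,"dx": 0,"dy": 0,"dz": -0.15,"ax": 0,"ay": 0,"az": 0},{"gripper": 1,"dx": 0,"dy": 0,"dz": -0.15,"ax": 0,"ay": 0,"az": 0}]}}

```text
clock: 11.4
ee_pos: [0.5041, 0.1606, 0.0591]
ee_rot: [0.559, 1.499, -0.559]
wrist_force: [-0.6, -0.4, 2.7]
finger_gap: 0.0579
```

```bash
python3 st.py
```

```text
11.4 [0.5041 0.1606 0.0591] yaw -40.9 tilt [-0.001   0.0006] F [-0.6 -0.4  2.7] M [-0.16 -0.03 -0.  ] 0.05789436481737009 [0.21 0.03 2.06 0.   1.05 0.92]
```

Call:
{"fn": "servo_tool", "kwargs": {"deltas": [{"gripper": 1,"dx": 0,"dy": 0,"dz": -0.15,"ax": 0,"ay": 0,"az": 0},{"gripper": 1,"dx": 0,"dy": 0,"dz": -0.2,"ax": 0,"ay": 0,"az": 0},{"gripper": 1,"dx": 0,"dy": 0,"dz": -0.2,"ax": 0,"ay": 0,"az": 0},{"gripper": 1,"dx": 0,"dy": 0,"dz": -0.2,"ax": 0,"ay": 0,"az": 0},{"gripper": 1,"dx": 0,"dy": 0,"dz": -0.2,"ax": 0,"ay": 0,"az": 0}], "force": 90}}

```text
clock: 11.9
ee_pos: [0.5042, 0.1606, 0.0521]
ee_rot: [0.557, 1.5, -0.558]
wrist_force: [-9.6, -4.1, 19.7]
finger_gap: 0.0577
```

```bash
python3 st.py
```

```text
11.9 [0.5042 0.1606 0.0521] yaw -40.8 tilt [-0.0024  0.    ] F [-9.6 -4.1 19.7] M [-0.43  1.24  0.03] 0.05766806561306622 [0.21 0.04 2.06 0.   1.04 0.92]
```

Call:
{"fn": "servo_tool", "kwargs": {"deltas": [{"gripper": 1,"dx": -0.05,"dy": 0,"dz": -0.2,"ax": 0,"ay": -0.002,"az": 0},{"gripper": 1,"dx": -0.05,"dy": 0,"dz": -0.2,"ax": 0,"ay": 0,"az": 0},{"gripper": 1,"dx": 0,"dy": 0,"dz": -0.2,"ax": 0,"ay": 0,"az": 0}]}}

```text
clock: 12.2
ee_pos: [0.5045, 0.1607, 0.0521]
ee_rot: [0.556, 1.498, -0.557]
wrist_force: [-6.8, -3.1, 14.7]
finger_gap: 0.0576
```

```bash
python3 st.py
python3 - <<'E'
from h import *
a=snapshot('side')[150:310,190:390,::-1];b=snapshot('wrist')[:,:,::-1]
cv2.imwrite('pics/g2.png',np.hstack([cv2.resize(a,(400,320),interpolation=2),cv2.resize(b,(400,320))]))
E
```

```text
12.2 [0.5045 0.1607 0.0521] yaw -40.8 tilt [-0.0005 -0.0006] F [-6.8 -3.1 14.7] M [-0.29  1.05  0.02] 0.05760263169553046 [ 0.21  0.04  2.06 -0.    1.04  0.92]
```

View pics/g2.png

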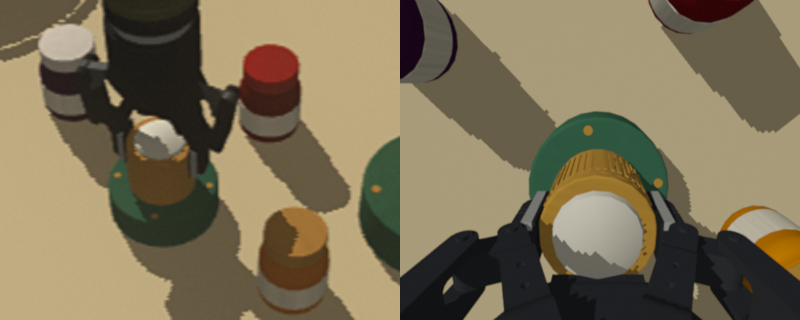

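The picture shows the collar down near the drum, upright, jars untouched. It stops hard at z = 0.0521, 17.3 mm below the start. I'll press a bit harder to see whether that is a true stop.

Call:
{"fn": "servo_tool", "kwargs": {"deltas": [{"gripper": 1,"dx": 0,"dy": 0,"dz": -0.35,"ax": 0,"ay": 0,"az": 0.02},{"gripper": 1,"dx": 0,"dy": 0,"dz": -0.35,"ax": 0,"ay": 0,"az": -0.02},{"gripper": 1,"dx": 0,"dy": 0,"dz": -0.35,"ax": 0,"ay": 0,"az": 0}], "force": 110}}

```text
clock: 12.6
ee_pos: [0.5054, 0.1609, 0.0521]
ee_rot: [0.555, 1.502, -0.56]
wrist_force: [-14.6, -5.5, 26.5]
finger_gap: 0.0576
```

```bash
python3 st.py
python3 - <<'E'
from h import *
# side view: drum-front/collar geometry vs expected projections with rim at .035 and .053
im=snapshot('side')[:,:,::-1].copy();cv2.imwrite('pics/side3.png',im)
S=cam('side')
for z in(.035,.037,.039):
    # near-side point of lower rim & of knurl top edge toward camera
    c=np.array([.5042,.1606,0]);d=S[2]-c;d[2]=0;d/=np.linalg.norm(d)
    print(z,'rim',proj(S,c+.0305*d+[0,0,z]),'top edge',proj(S,c+.0305*d+[0,0,z+.052]),'drum edge',proj(S,c+.05*d+[0,0,.035]))
c=im[175:275,230:315];cv2.imwrite('pics/c3.png',cv2.resize(c,None,fx=6,fy=6,interpolation=cv2.INTER_CUBIC))
E
```

```text
12.6 [0.5054 0.1609 0.0521] yaw -40.8 tilt [-0.0047 -0.0016] F [-14.6  -5.5  26.5] M [-0.69  1.96 -0.13] 0.05763804874912372 [ 0.21  0.05  2.05 -0.    1.04  0.92]
0.035 rim [272.54346342 251.88005252] top edge [271.18184842 232.39836431] drum edge [273.14487675 260.48494219]
0.037 rim [272.49314037 251.16004134] top edge [271.12717446 231.61610134] drum edge [273.14487675 260.48494219]
0.039 rim [272.44265973 250.43777542] top edge [271.07232203 230.83128475] drum edge [273.14487675 260.48494219]
```

View pics/c3.png

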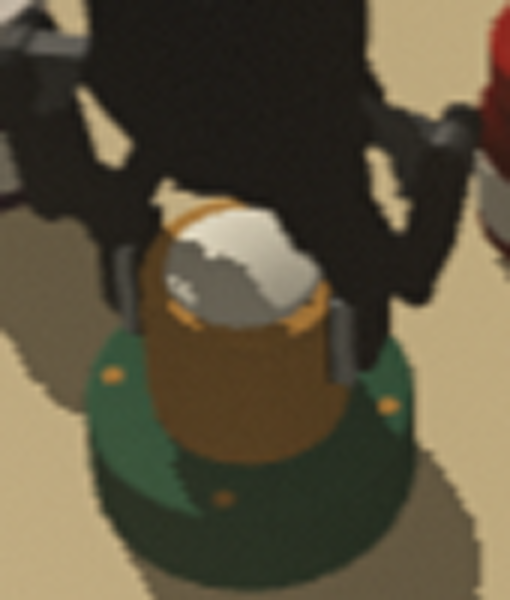

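The rim is at row 252.5, predicted 251.9 for fully home. There is no dark gap, and z hasn't moved with 26 N applied. It is home, so I'll ease only the side load and keep pushing.

Call:
{"fn": "servo_tool", "kwargs": {"deltas": [{"gripper": 1,"dx": -0.12,"dy": -0.03,"dz": -0.25,"ax": 0.001,"ay": -0.005,"az": 0},{"gripper": 1,"dx": -0.05,"dy": 0,"dz": -0.25,"ax": 0,"ay": 0,"az": 0},{"gripper": 1,"dx": -0.05,"dy": 0,"dz": -0.25,"ax": 0,"ay": 0,"az": 0}]}}

```text
clock: 12.95
ee_pos: [0.5054, 0.161, 0.0521]
ee_rot: [0.557, 1.495, -0.556]
wrist_force: [-8.7, -4.1, 17.9]
finger_gap: 0.0574
```

```bash
python3 st.py
python3 - <<'E'
from h import *
for i in range(6):snapshot('side')
E
python3 st.py
```

```text
12.95 [0.5054 0.161  0.0521] yaw -40.8 tilt [ 0.0031 -0.0002] F [-8.7 -4.1 17.9] M [-0.47  1.19 -0.05] 0.05743714483084541 [ 0.21  0.04  2.06 -0.    1.04  0.92]
13.25 [0.5054 0.161  0.0521] yaw -40.8 tilt [ 0.0029 -0.0002] F [-8.  -4.9 17.2] M [-0.43  1.14 -0.08] 0.057455857330120534 [ 0.21  0.04  2.06 -0.    1.04  0.92]
```

Steady: 17 N downward, z constant. Handing in.

```bash
python3 -c "
from workcell import *
print(sign_off())"
```

```text
the job is handed in; nothing more can be done
None
```

I gripped the collar at its knurl and turned it clockwise in small steps, feeling downward after each one. The keyways met the pins at about 70° of turn. I turned 2° further, lowered it and pushed it home, and handed in at about 13.3 s still gripping (110 N set) and pushing down with about 17 N.

**Last checks:**
- **Home:** The tool stopped hard at z = 0.0521, and 26 N of push did not move it. In the side view the collar's rim is within a pixel of where it should be when fully home, with no gap.
- **Upright and steady:** The tool's tilt was about 0.003 rad, and its pose and force held steady for 0.3 s before hand-in.
- **Jars:** In the last side view with all three jars in frame, just before the final push, they stood where they were.

**Disagreements:**
- The measured travel was 17.3 mm, not the nominal 18 mm. The z reading crept down by up to 1.2 mm just before the drop, perhaps from a slight slip in the grip; it may also be a calibration offset.
- About 9 N of sideways load remained on the wrist at the end.
- I could not see the spring ring, so I inferred that it is pressed down.

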